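# Lay out the laundry shelf in order of use

### The arm

A 6-joint arm with a two-finger parallel gripper is mounted at the origin on the work surface. World frame = base frame: x ahead of the robot, y to its left, z up, the work surface at z = 0. Lengths are in m, angles in rad, forces in N, time in s.
With the tool pointing down it reaches from about 0.35 to 0.85 m from the base axis. Payload 8.1 kg.
Tool frame: the origin (TCP) lies at the very end of the fingers, on their centre line; the grasp point (between the pads) lies 19 mm behind it; z points along the fingers, y is the line along which they close (so a half turn about z gives the same grasp; the last joint's range is limited). The gripper opens to 93 mm and grips with 3 to 60 N. Pads are 15 mm wide; open, the fingers measure 128 mm over their backs; the gripper's body (75 mm by 188 mm) begins 65 mm behind the grasp point.
Start: joints at [-1.229, 0.13, 1.488, -0, 1.523, -0.085], TCP at [0.248, -0.546, 0.219] pointing down, gripper open.
Joint ranges: [-2.96, 2.96], [-0.89, 2.26], [0.02, 2.5], [-1.34, 4.48], [0, 2.73], [-2.66, 2.66]. Speed limits (rad/s): [2.39, 2.39, 2.79, 3.14, 3.14, 3.14].

### API

Orientations are given as a rotation vector (axis times angle).
In Python, from plant import monitor, eyes, ticket gives the robot as it stands.
- The arm moves only by the tool arm_command, never from a script. Its argument "deltas" is a list that holds one entry, the list of rows, each a list of 6 numbers: the shift along the world's x, y, z in cm, then the turn, a rotation vector about the world's x, y, z in degrees. In form: [[[tx, ty, tz, rx, ry, rz], ...]]. A call has 1 to 12 rows; each row shifts and turns the commanded pose from where the row before left it; what a row does not reach is not made up. A row lasts 1/12 s, in which the tool goes at most 41.7 mm and 7.16 degrees, less where a joint would pass 70% of its speed; a pose out of reach is approached as far as the arm can. A call is refused whole if a number of a shift passes 4.17 or a number of a turn 7.16, either way. A call with a gripper value outside its range is refused whole. "gripper" is the opening, from -1 (shut) to 1 (fully open), set as the call begins (left out, the last holds). The fingers move at their own pace and stop on an object; "squeeze" is the grip in N (left out, the last holds). Time passes only in rows, so rows that do not move let the fingers close. It gives the time, the measured TCP pose, the force, the opening and the grip force at its end, in the units of the state.
- monitor.read_state(): the state, without advancing time (a new reading comes with each control period).
- eyes.read_camera(name): name is "scene" or "top" or "wrist"; returns the picture (384x512x3 uint8, blue, green, red); there is no depth.
- eyes.camera_model(name): a dict with "fx", "fy", "cx", "cy" (pixels), "rvec" (rotation vector, rad) and "tvec" (3), from world to camera coordinates, as OpenCV has them. Camera axes: x right, y down, z forward; pixel columns grow to the right and rows downward; lengths in m; the calibration is good to about 2 mm. A picture is of the moment at which its call begins: read the wrist's pose just before it. camera_model takes no time and is no camera call; for the wrist camera it gives the pose at the moment of the call.
- ticket.close_job(): hands the job in; it is judged then, once.
The state is a dict: "t": time; "q": joint angles; "dq": joint speeds; "joint_torque": joint torques, N m; "tool_pos": TCP position; "orientation": TCP orientation; "force": force on the tool from outside, world axes, zero at the start; "wrist_torque": the same for the moment, N m; "opening": finger opening in m; "gripper_force": force on a finger pad.
Only numpy, scipy, OpenCV 4.12 (cv2) and the standard library are available. Lean on these libraries where they do the work, as an engineer would, in place of code of your own. Each camera call takes 0.05 s, during which the arm holds its last target. There are 200 camera calls.

### The job

Lay out the white shelf for the next wash: stand the powder tub in the middle of the gap between the hook tray and the peg box, put the soap bar in the middle of the space left between the tray and the tub with its long side along the row, and stand the blue softener bottle in the middle of the space between the tub and the peg box, all in one straight row along the middle of the shelf. Then set the scoop upright in the middle of the tub's lid with its handle pointing straight to the front of the shelf. Keep the tub and the softener bottle upright throughout and leave the brush, the brown bottle and the sleeve board where they are.

Things in the scene. Friction and masses are not known exactly. Their poses are not given: they have to be found in the camera images.
- tub: jar of washing powder: white round body with a yellow band and a flat round orange screw lid; 66 mm across at the lid (63 mm below it), 84 mm tall, 0.32 kg; origin at the centre of its underside, z up. Loose, starts standing on the table.
- soap: olive-green bar of laundry soap, 74 mm long (its y axis) x 50 mm wide (its x axis) x 34 mm high, 0.13 kg; origin at the centre of its underside, z up. Loose, starts lying on the table.
- softener: blue plastic softener bottle, round, with a pale label band and a white cap; 60 mm diameter up to 100 mm height, then a sloping shoulder to the cap, which is 34 mm in diameter and reaches from 114 to 140 mm; 0.36 kg; origin at the centre of its underside, z up. Loose, starts standing on the table.
- scoop: small grey plastic laundry scoop, 35 g: round open cup with flat base, 42 mm diameter at the base, 50 at the rim, 36 tall, walls 2.5 mm; flat handle 18 mm wide leaves the rim along its -x axis, ending 101 mm from the cup's axis, its top 34 mm above the base. Origin at the centre of the cup's underside. Loose, starts upright on the table, handle towards the robot within 0.6 rad.
- shelf: low white resin shelf on the table, fixed: deck 170 mm deep (x) x 600 mm long (y), flat top 45 mm above the table; origin under the deck's centre at table height. Its front (-x) is the long side towards the robot. Tray on one end, peg box on the other (which end varies), each centred on the depth, its centre 223 mm from the shelf's: the row runs along the shelf's y axis.
- tray: silver aluminium tray of metal S-hooks on one end of the shelf, fixed: 150 mm deep (x) x 120 mm along the shelf (y; 126 mm with its rolled rim), 22 mm high; origin at the centre of its underside, on the deck.
- pegbox: clear plastic box full of coloured clothes pegs, with a closed clear flap hinged at its rear top edge, on the other end of the shelf, fixed: 140 mm deep (x) x 120 mm along the shelf (y), 82 mm high with the flap; origin at the centre of its underside, on the deck.
- brush: wooden scrubbing brush lying on its pale bristles, 130 mm (x) x 45 mm x 39 mm high, loose on the table at the left; not to be disturbed. Origin at the centre of its underside.
- vinegar: brown glass bottle with a black cap, 64 mm diameter, 190 mm tall, loose on the table at the left; not to be disturbed. Origin at the centre of its underside.
- sleeve_board: wooden sleeve board (small two-deck ironing board), about 450 mm long (x) x 110 mm wide x 122 mm high, loose on the table far right; not to be disturbed. Origin at the underside near its middle.
Things that resemble listed ones, but are neither listed nor needed, are in the scene too. Of the things that look like the softener, the largest one is meant.

How it is judged:
At the end, for the whole second after the job is handed in: At rest on the deck: tub 15 mm from mid-gap; soap <143 mm from tray, <116 mm from tub (centres), long side along row to 0.25 rad; bottle likewise from peg box and tub; all 18 mm from centre line, upright. Scoop on lid within 14 mm, handle to front to 0.35 rad. Bystanders within 20 mm (linear speed of each of tub, soap, softener, scoop below 0.02 m/s and angular speed of each of tub, soap, softener, scoop below 0.15 rad/s and angle between each of tub, soap, softener, scoop's own z axis and vertical below 0.12 rad and z of tub in the frame of shelf between 0.04 and 0.05 m and x of tub in the frame of shelf between -0.018 and 0.018 m and z of soap in the frame of shelf between 0.04 and 0.05 m and x of soap in the frame of shelf between -0.018 and 0.018 m and z of softener in the frame of shelf between 0.04 and 0.05 m and x of softener in the frame of shelf between -0.018 and 0.018 m and y of tub in the frame of shelf between -0.015 and 0.015 m and horizontal distance between soap and tray below 0.143 m and horizontal distance between each of soap, softener and tub below 0.116 m and angle between the y axis of soap and the y axis of shelf, either way round below 0.25 rad and horizontal distance between softener and pegbox below 0.143 m and horizontal distance between scoop and tub below 0.014 m and z of scoop in the frame of tub between 0.08 and 0.089 m and angle between the x axis of scoop and the x axis of shelf, either way round below 0.35 rad and ((y of tray in the frame of shelf above 0 m and y of tray in the frame of scoop above 0 m) or (y of tray in the frame of shelf below 0 m and y of tray in the frame of scoop below 0 m)) and distance of each of brush, vinegar, sleeve_board from where it was at the start of the episode below 0.02 m); the robot touches nothing.
It fails at once if the powder tub is tipped over (tilted more than 0.6 rad) (angle between tub's own z axis and vertical above 0.6 rad).
It fails at once if the softener bottle is tipped over (tilted more than 0.6 rad) (angle between softener's own z axis and vertical above 0.6 rad).
It fails at once if the brush is moved by more than 20 mm (distance of brush from where it was at the start of the episode above 0.02 m).
It fails at once if the brown bottle is moved by more than 20 mm (distance of vinegar from where it was at the start of the episode above 0.02 m).
It fails at once if the sleeve board is moved by more than 20 mm (distance of sleeve_board from where it was at the start of the episode above 0.02 m).
It also fails if it takes over 112 s, if anything falls off the work surface, if the arm or the gripper's body presses on something with over 40 N, if the wrist force passes 120 N, or if a joint passes its speed limit or range.

## Working session

There is one attempt and no reset: what is moved stays moved. The work goes in short steps, Python scripts to look and compute and a tool call to move; the robot and the scene stay as the last step left them, time stands still between calls to the robot, and variables do not carry over. Pictures are saved under pics/ and viewed, at most 14 in all, crops included, and the job is handed in when it is done.

Besides the shell and the picture viewer there is one more tool, called after "Call:" as a command line: name --argument value ..., lists and objects as JSON in quotes. arm_command: Moves the arm, as the interface text tells. Its arguments: {"type":"object","properties":{"deltas":{"type":"array"},"gripper":{"type":"number"},"squeeze":{"type":"number"}},"required":["deltas"]}

```bash
mkdir -p pics; ls; cat > h.py <<'E'
import sys; sys.path.insert(0,'.')
import numpy as np, cv2
from plant import monitor, eyes, ticket
def cam(n):
    m=eyes.camera_model(n); R=cv2.Rodrigues(np.array(m['rvec'],float))[0]
    K=np.array([[m['fx'],0,m['cx']],[0,m['fy'],m['cy']],[0,0,1]]); return K,R,np.array(m['tvec'],float).ravel()
def ray(c,u,v,z):
    K,R,t=c; o=-R.T@t; d=R.T@np.linalg.solve(K,[u,v,1.]); return o+d*(z-o[2])/d[2]
def proj(c,p):
    K,R,t=c; q=K@(R@np.array(p,float)+t); return q[:2]/q[2]
E
python3 - <<'E'
from h import *
s=monitor.read_state(); print({k:np.round(v,3) for k,v in s.items()})
for n in('scene','top'):
    im=eyes.read_camera(n); cv2.imwrite(f'pics/{n}0.png',im); cv2.imwrite(f'pics/{n}0b.png',cv2.resize(im,(800,600),interpolation=cv2.INTER_CUBIC))
    K,R,t=cam(n); print(n,K.round(1).tolist(),(-R.T@t).round(3))
E
```

```text
pics
{'t': np.float64(0.0), 'q': array([-1.229,  0.131,  1.489, -0.   ,  1.523, -0.085]), 'dq': array([ 0.001, -0.001,  0.001, -0.   ,  0.001,  0.001]), 'joint_torque': array([-0.0000e+00, -5.5983e+01, -4.9177e+01,  7.7000e-02,  3.6000e-02,
       -0.0000e+00]), 'tool_pos': array([ 0.248, -0.546,  0.218]), 'orientation': array([-3.069, -0.665,  0.   ]), 'force': array([ 0.111, -0.442, -0.42 ]), 'wrist_torque': array([ 0.016, -0.036, -0.036]), 'gripper_force': np.float64(0.0), 'opening': np.float64(0.093)}
scene [[459.9, 0.0, 256.1], [0.0, 459.9, 195.6], [0.0, 0.0, 1.0]] [ 1.611 -0.533  0.847]
top [[378.6, 0.0, 258.5], [0.0, 378.6, 186.2], [0.0, 0.0, 1.0]] [ 0.305 -0.036  1.14 ]
```

View pics/top0b.png

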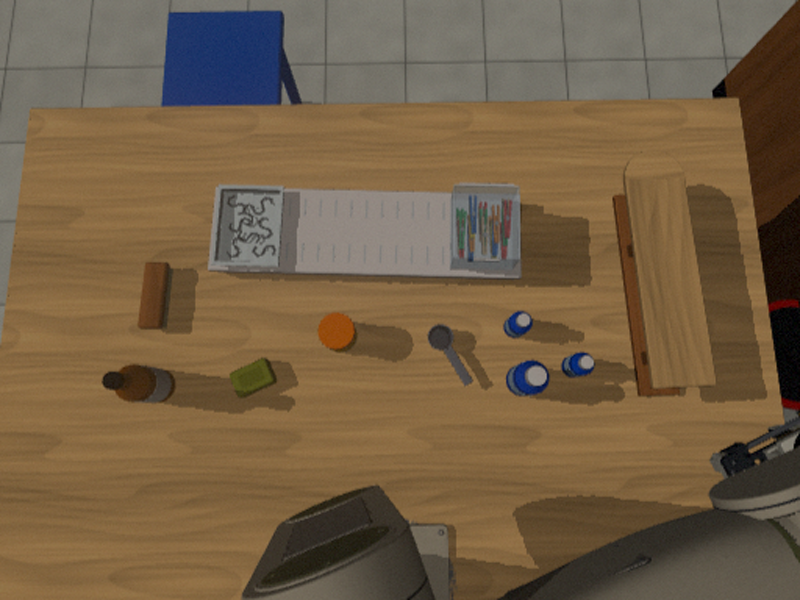

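View pics/scene0b.png

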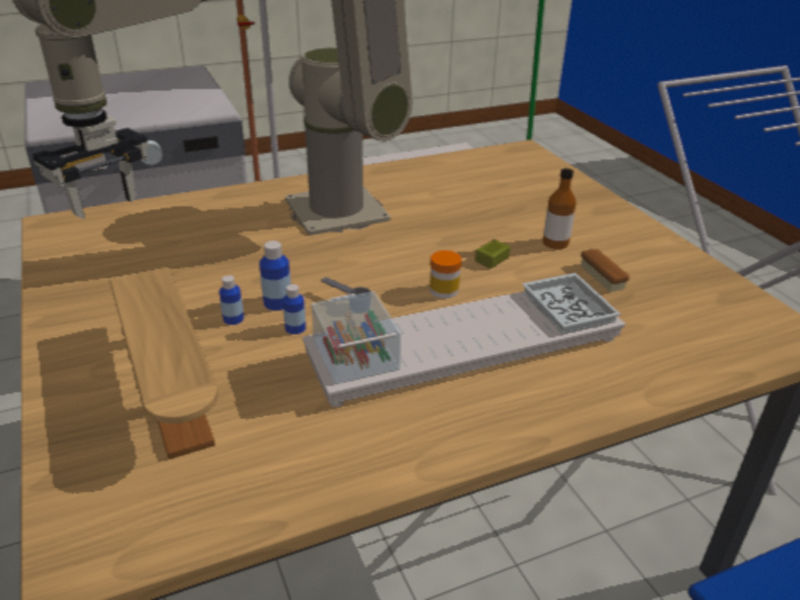

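Top view (800x600 pixels): tray centre (248,228), peg box (485,230), tub lid (337,331), soap (253,377), scoop cup (440,337) with the handle end at (466,382), brush (154,296), vinegar (140,383), and sleeve board around (665,275).

Softener candidates are the blue bottles at (527,378), (518,323) and (578,364). The one at (527,378) is clearly the largest, so it fits; I'll confirm with a crop and by measured size.

```bash
python3 - <<'E'
from h import *
im=cv2.imread('pics/top0.png'); c=cam('top'); hsv=cv2.cvtColor(im,cv2.COLOR_BGR2HSV)
sc=cv2.imread('pics/scene0.png'); 
a=cv2.resize(im[190:265,300:400],(800,600),interpolation=cv2.INTER_CUBIC); b=cv2.resize(sc[145:220,130:230],(800,600),interpolation=cv2.INTER_CUBIC)
cv2.imwrite('pics/crop1.png',cv2.resize(np.hstack([a,b]),(800,300)))
def blobs(lo,hi,minA=25,roi=(110,265,60,400)):
    m=cv2.inRange(hsv,np.array(lo),np.array(hi)); M=np.zeros_like(m); r=roi; M[r[0]:r[1],r[2]:r[3]]=m[r[0]:r[1],r[2]:r[3]]
    cs=cv2.findContours(M,cv2.RETR_EXTERNAL,cv2.CHAIN_APPROX_NONE)[0]
    return [k for k in cs if cv2.contourArea(k)>minA]
def w(k,z): return np.array([ray(c,u,v,z)[:2] for u,v in k.reshape(-1,2)])
def rep(name,ks,z):
    for k in ks:
        r=cv2.minAreaRect((w(k,z)*1000).astype(np.float32)); print(name,'px',k.reshape(-1,2).mean(0).round(1),'c',np.round(r[0],1),'size',np.round(r[1],1),'ang',round(r[2],1))
rep('lid',blobs((5,180,120),(14,255,255),100),.084)
rep('soap',blobs((22,110,40),(45,255,200),100),.034)
rep('blue',blobs((105,120,40),(130,255,255),30),.05)
rep('whitecap',blobs((0,0,140),(180,60,255),8,(195,260,310,400)),.14)
rep('grey(scoop)',blobs((85,0,30),(130,110,140),30,(200,255,270,305)),.035)
for p in [(281,216),(298,244)]: print('hsv',hsv[p[1],p[0]])
# shelf deck edges: intensity profile down columns
g=cv2.cvtColor(im,cv2.COLOR_BGR2HSV)[:,:,1].astype(int)
top=[];bot=[]
for u in range(195,285,5):
    col=g[:,u]<70
    v=np.where(col[105:190])[0]+105; top.append((u,v.min()-.5)); bot.append((u,v.max()+.5))
for n,e in(('rear',top),('front',bot)):
    P=np.array([ray(c,u,v,.045)[:2] for u,v in e]); l=np.polyfit(P[:,1],P[:,0],1); print(n,l,'res',np.abs(P[:,0]-np.polyval(l,P[:,1])).max())
for v in (125,140,150,160,170):
    row=np.where(g[v,120:350]<70)[0]+120; print(v,row.min(),row.max(),ray(c,row.min()-.5,v,.045)[:2].round(4),ray(c,row.max()+.5,v,.045)[:2].round(4))
E
```

```text
lid px [214.5 211.1] c [455.3  87.9] size [62.2 62.4] ang 89.1
soap px [161.4 241.5] c [376.2 248.5] size [51.8 76.2] ang 24.1
blue px [340.2 240.8] c [ 368.5 -263.1] size [63.4 56.6] ang 89.2
blue px [370.9 233. ] c [ 389.9 -355.3] size [40.  38.9] ang 20.1
blue px [331.7 207.1] c [ 466.7 -247.3] size [39.4 36.8] ang 47.1
whitecap px [343.3 239.9] c [ 365.6 -256.1] size [29.1 26. ] ang 89.2
whitecap px [375.3 231.2] c [ 387.2 -341. ] size [16.2 15.3] ang 42.3
whitecap px [334.7 204. ] c [ 461.2 -239.2] size [16.  16.4] ang 86.9
hsv [ 6 40 63]
hsv [169  26  79]
rear [0.04541963 0.73508825] res 0.0018540122770284162
front [0.04439896 0.56402969] res 0.001989300884751133
125 138 332 [0.7296 0.3321] [ 0.7201 -0.2644]
140 136 332 [0.6815 0.3357] [ 0.6721 -0.2618]
150 135 332 [0.6499 0.3371] [ 0.6406 -0.2601]
160 134 332 [0.6187 0.3385] [ 0.6094 -0.2584]
170 133 333 [0.5877 0.3399] [ 0.5785 -0.2597]
```

View pics/crop1.png

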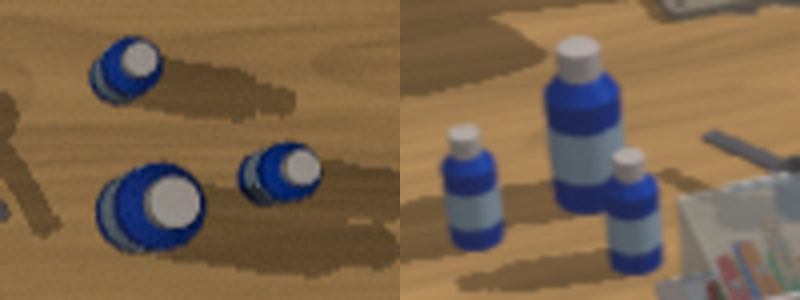

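The crop shows the large blue bottle towering over the two miniatures: about 60 mm across against about 39 mm. So the softener is the one at top-view px (340,240), and its cap at z=0.14 gives (0.366,-0.256). Next I measure the scoop, cross-check the shelf, and check object heights in the scene view.

```bash
python3 - <<'E'
from h import *
im=cv2.imread('pics/top0.png'); c=cam('top'); hsv=cv2.cvtColor(im,cv2.COLOR_BGR2HSV); s=hsv[:,:,1].astype(int);vv=hsv[:,:,2].astype(int)
m=np.zeros(s.shape,np.uint8); m[200:252,270:306]=((s<95)[200:252,270:306]*255)
cs=cv2.findContours(m,cv2.RETR_EXTERNAL,cv2.CHAIN_APPROX_NONE)[0]; k=max(cs,key=cv2.contourArea); print('area',cv2.contourArea(k))
P=np.array([ray(c,u,v,.034)[:2] for v,u in np.argwhere(m)]); 
dt=cv2.distanceTransform(m,cv2.DIST_L2,5); v,u=np.unravel_index(dt.argmax(),dt.shape); print('cup px',u,v,dt.max(),ray(c,u,v,.034)[:2].round(4))
cm=cv2.morphologyEx(m,cv2.MORPH_OPEN,np.ones((9,9),np.uint8)); y,x=np.nonzero(cm); print('cup mask',x.mean(),y.mean(),len(x),np.ptp(x),np.ptp(y)); C=ray(c,x.mean(),y.mean(),.034)[:2]
h=(m>0)&(cv2.dilate(cm,np.ones((5,5)))==0); y,x=np.nonzero(h); H=np.array([ray(c,a,b,.034)[:2] for a,b in zip(x,y)]); d=C-H.mean(0); f=cv2.fitLine(H.astype(np.float32),2,0,.01,.01).ravel()
print('C',C.round(4),'axis yaw by centroid',np.degrees(np.arctan2(d[1],d[0])),'line',np.degrees(np.arctan2(f[1],f[0])),'len',np.linalg.norm(H-C,axis=1).max())
# shelf predicted points
ct=np.array([.6513,.0385]);th=-.045;X=np.array([np.cos(th),np.sin(th)]);Y=np.array([-np.sin(th),np.cos(th)])
f=lambda x,y,z:proj(c,[*(ct+X*x+Y*y),z])
big=cv2.resize(im[100:190,120:345],None,fx=3.5,fy=3.5,interpolation=cv2.INTER_CUBIC)
def poly(pts,col):
    q=((np.array(pts)-[120,100]+.5)*3.5).astype(np.int32); cv2.polylines(big,[q],True,col,1)
poly([f(a,b,.045) for a,b in((-.085,-.3),(-.085,.3),(.085,.3),(.085,-.3))],(0,0,255))
poly([f(a,b,.067) for a,b in((-.078,.160),(-.078,.286),(.078,.286),(.078,.160))],(0,255,0))
poly([f(a,b,.127) for a,b in((-.07,-.283),(-.07,-.163),(.07,-.163),(.07,-.283))],(255,0,0))
cv2.imwrite('pics/shelf.png',big); print(big.shape)
E
```

```text
area 332.5
cup px 282 216 7.9907 [ 0.4445 -0.1033]
cup mask 281.6666666666667 215.93939393939394 198 13 14
C [ 0.4447 -0.1023] axis yaw by centroid 30.472636171811207 line 30.970364 len 0.09871665097575359
(315, 788, 3)
```

View pics/shelf.png

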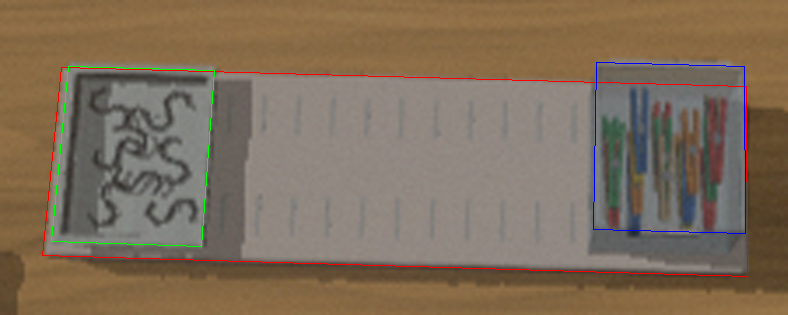

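The predicted shelf, tray and box outlines lie on the picture edges: shelf centre (0.651,0.0385), yaw -2.6°. The scoop is at (0.445,-0.102), yaw +31°, with a handle length of 99 mm against 101 expected. Now the tub: I'll move over it with the fingers closing along the shelf's depth.

Call:
arm_command --deltas '[[[1, 3.2, 0, 0, 0, 5.25], [1, 3.2, 0, 0, 0, 5.25], [1, 3.2, 0, 0, 0, 5.25], [1, 3.2, 0, 0, 0, 5.25], [1, 3.2, 0, 0, 0, 5.25], [1, 3.2, 0, 0, 0, 5.25], [1, 3.2, 0, 0, 0, 5.25], [1, 3.2, 0, 0, 0, 5.25], [1, 3.2, 0, 0, 0, 5.25], [1, 3.2, 0, 0, 0, 5.25], [1, 3.2, 0, 0, 0, 5.25], [1, 3.2, 0, 0, 0, 5.25]]]' --gripper 1 --squeeze 20

```text
t: 1.1
tool_pos: [0.3683, -0.1605, 0.2184]
orientation: [-2.266, -2.176, -0.0]
force: [-0.0, -0.6, 0.3]
opening: 0.0929
gripper_force: 0.0
```

Call:
arm_command --deltas '[[[1.1, 3.1, 0, 0, 0, 0], [1.1, 3.1, 0, 0, 0, 0], [1.1, 3.1, 0, 0, 0, 0], [1.1, 3.1, 0, 0, 0, 0], [1.1, 3.1, 0, 0, 0, 0], [1.1, 3.1, 0, 0, 0, 0], [1.1, 3.1, 0, 0, 0, 0], [1, 3.2, 0, 0, 0, 0], [0, 0, 0, 0, 0, 0], [0, 0, 0, 0, 0, 0]]]'

```text
t: 1.93
tool_pos: [0.4551, 0.0882, 0.218]
orientation: [-2.266, -2.175, 0.002]
force: [0.7, -0.8, -0.3]
opening: 0.0929
gripper_force: 0.0
```

Call:
arm_command --deltas '[[[0, 0, -3.5, 0, 0, 0], [0, 0, -3.5, 0, 0, 0], [0, 0, -3.5, 0, 0, 0], [0, 0, -3, 0, 0, 0], [0, 0, -2.5, 0, 0, 0], [0, 0, -2, 0, 0, 0], [0, 0, -1, 0, 0, 0], [0, 0, 0, 0, 0, 0]]]'

```text
t: 2.6
tool_pos: [0.453, 0.0856, 0.0261]
orientation: [-2.269, -2.168, 0.006]
force: [-0.5, 0.2, 0.1]
opening: 0.0931
gripper_force: 0.0
```

Call:
arm_command --deltas '[[[0, 0, 0, 0, 0, 0], [0, 0, 0, 0, 0, 0], [0, 0, 0, 0, 0, 0], [0, 0, 0, 0, 0, 0], [0, 0, 0, 0, 0, 0], [0, 0, 0, 0, 0, 0], [0, 0, 0, 0, 0, 0], [0, 0, 0, 0, 0, 0]]]' --gripper -1 --squeeze 20

```text
t: 3.27
tool_pos: [0.456, 0.087, 0.0297]
orientation: [2.27, 2.171, 0.001]
force: [-3.8, 0.9, 6.6]
opening: 0.0648
gripper_force: 20.0
```

Call:
arm_command --deltas '[[[0, 0, 1, 0, 0, 0], [0, 0, 2, 0, 0, 0], [0, 0, 2, 0, 0, 0], [0, 0, 2, 0, 0, 0], [0, 0, 2, 0, 0, 0], [1, -0.2, 0, 0, 0, 0], [2, -0.5, 0, 0, 0, 0], [2.5, -0.6, 0, 0, 0, 0], [2.5, -0.6, 0, 0, 0, 0], [2.5, -0.6, 0, 0, 0, 0], [2.5, -0.6, 0, 0, 0, 0], [2.5, -0.6, 0, 0, 0, 0]]]'

```text
t: 4.27
tool_pos: [0.6111, 0.0496, 0.1186]
orientation: [-2.27, -2.171, 0.001]
force: [0.1, -0.2, -2.8]
opening: 0.0649
gripper_force: 20.0
```

Call:
arm_command --deltas '[[[2, -0.6, 0, 0, 0, 0], [1.5, -0.4, 0, 0, 0, 0], [0.6, -0.2, 0, 0, 0, 0], [0, 0, 0, 0, 0, 0], [0, 0, 0, 0, 0, 0], [0, 0, 0, 0, 0, 0]]]'

```text
t: 4.77
tool_pos: [0.6504, 0.0382, 0.1184]
orientation: [-2.269, -2.171, 0.001]
force: [-0.4, 0.6, -2.5]
opening: 0.0647
gripper_force: 20.0
```

```bash
python3 - <<'E'
from h import *
s=monitor.read_state(); print(s['tool_pos'],s['force'],s['opening'])
im=eyes.read_camera('wrist'); cv2.imwrite('pics/w1.png',im); im=eyes.read_camera('scene'); cv2.imwrite('pics/s1.png',im[100:280,180:420]); cv2.imwrite('pics/s1.png',cv2.resize(im[60:280,160:440],None,fx=2.5,fy=2.5))
E
```

```text
[0.65036402 0.03822552 0.11842518] [-0.44724506  0.60264871 -2.52413783] 0.06465036264202613
```

View pics/s1.png

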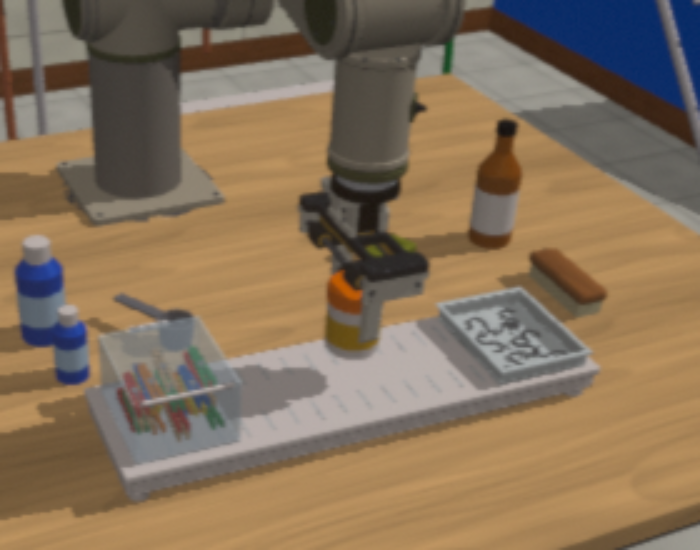

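The tub hangs upright between the fingers over mid-shelf (crop px (352,310)). I'll lower it, release and rise.

Call:
arm_command --deltas '[[[0, 0, -1, 0, 0, 0], [0, 0, -1.2, 0, 0, 0], [0, 0, -1, 0, 0, 0], [0, 0, -0.6, 0, 0, 0], [0, 0, -0.3, 0, 0, 0], [0, 0, -0.2, 0, 0, 0], [0, 0, 0, 0, 0, 0], [0, 0, 0, 0, 0, 0]]]'

```text
t: 5.53
tool_pos: [0.6518, 0.0378, 0.0759]
orientation: [2.27, 2.171, 0.001]
force: [-0.8, -1.4, -3.3]
opening: 0.0649
gripper_force: 20.0
```

Call:
arm_command --deltas '[[[0, 0, 0, 0, 0, 0], [0, 0, 0, 0, 0, 0], [0, 0, 0, 0, 0, 0], [0, 0, 0, 0, 0, 0], [0, 0, 0, 0, 0, 0], [0, 0, 0, 0, 0, 0]]]' --gripper 1

```text
t: 6.03
tool_pos: [0.6516, 0.0378, 0.0759]
orientation: [2.27, 2.171, 0.001]
force: [0.2, 0.1, -0.3]
opening: 0.0925
gripper_force: 0.0
```

Call:
arm_command --deltas '[[[0, 0, 2.5, 0, 0, 0], [0, 0, 3.5, 0, 0, 0], [0, 0, 3.5, 0, 0, 0], [0, 0, 2, 0, 0, 0], [-2.5, 1.9, 0, 0, 0, 3], [-3, 2.3, 0, 0, 0, 3], [-3, 2.3, 0, 0, 0, 3], [-3, 2.3, 0, 0, 0, 3], [-3, 2.3, 0, 0, 0, 3], [-3, 2.3, 0, 0, 0, 3], [-3, 2.3, 0, 0, 0, 3], [-3, 2.3, 0, 0, 0, 3]]]'

```text
t: 7.03
tool_pos: [0.4149, 0.2186, 0.1908]
orientation: [1.766, 2.598, 0.001]
force: [0.7, 0.9, 0.5]
opening: 0.0929
gripper_force: 0.0
```

Call:
arm_command --deltas '[[[-2.5, 1.9, 0, 0, 0, 2.7], [-1.5, 1.2, 0, 0, 0, 0], [0, 0, -3, 0, 0, 0], [0, 0, -3, 0, 0, 0], [0, 0, -3, 0, 0, 0], [0, 0, -1, 0, 0, 0], [0, 0, 0, 0, 0, 0]]]'

```text
t: 7.62
tool_pos: [0.3742, 0.2477, 0.0879]
orientation: [-1.706, -2.635, 0.008]
force: [-0.5, 0.2, 0.3]
opening: 0.0931
gripper_force: 0.0
```

```bash
python3 - <<'E'
from h import *
s=monitor.read_state(); print(s['t'],s['tool_pos'],s['orientation'])
c=cam('wrist'); im=eyes.read_camera('wrist'); cv2.imwrite('pics/w2.png',im)
hsv=cv2.cvtColor(im,cv2.COLOR_BGR2HSV); m=cv2.inRange(hsv,(22,110,40),(45,255,200))
k=max(cv2.findContours(m,cv2.RETR_EXTERNAL,cv2.CHAIN_APPROX_NONE)[0],key=cv2.contourArea).reshape(-1,2)
print(k.min(0),k.max(0)); P=np.array([ray(c,u,v,.034)[:2] for u,v in k],np.float32)*1000; print(cv2.minAreaRect(P))
E
```

```text
7.6167 [0.37415351 0.24769848 0.08785867] [-1.70590767 -2.63472285  0.00769374]
[230 151] [301 254]
((373.3717041015625, 252.7552490234375), (48.83498764038086, 76.10726928710938), 24.406585693359375)
```

View pics/w2.png

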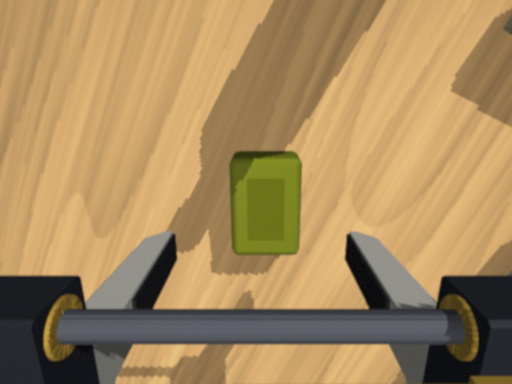

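The wrist view shows the soap at px (265,203), centred between the fingers and aligned with them. I'll descend and grip.

Call:
arm_command --deltas '[[[0, 0.3, -2, 0, 0, 0], [0, 0, -2.5, 0, 0, 0], [0, 0, -2, 0, 0, 0], [0, 0, -1, 0, 0, 0], [0, 0, -0.6, 0, 0, 0], [0, 0, -0.3, 0, 0, 0], [0, 0, 0, 0, 0, 0], [0, 0, 0, 0, 0, 0]]]'

```text
t: 8.33
tool_pos: [0.3775, 0.2523, 0.008]
orientation: [1.707, 2.636, 0.003]
force: [0.6, -0.6, 0.3]
opening: 0.0929
gripper_force: 0.0
```

Call:
arm_command --deltas '[[[0, 0, 0, 0, 0, 0], [0, 0, 0, 0, 0, 0], [0, 0, 0, 0, 0, 0], [0, 0, 0, 0, 0, 0], [0, 0, 0, 0, 0, 0], [0, 0, 0, 0, 0, 0], [0, 0, 0, 0, 0, 0], [0, 0, 0, 0, 0, 0], [0, 0, 0, 0, 0, 0]]]' --gripper -1 --squeeze 15

```text
t: 9.08
tool_pos: [0.3763, 0.2518, 0.0066]
orientation: [-1.707, -2.637, 0.0]
force: [0.2, -0.7, 0.3]
opening: 0.0499
gripper_force: 15.0
```

Call:
arm_command --deltas '[[[0, 0, 1, 0, 0, 0], [0, 0, 2, 0, 0, 0], [0, 0, 3, 0, 0, 0], [0, 0, 3, 0, 0, 0], [0, 0, 1.5, 0, 0, 0], [1.5, -0.6, 0, 0, 0, -2.7], [2.5, -1.1, 0, 0, 0, -3], [3, -1.2, 0, 0, 0, -3], [3, -1.2, 0, 0, 0, -3], [3, -1.3, 0, 0, 0, -3], [3, -1.3, 0, 0, 0, -3], [3, -1.3, 0, 0, 0, -3]]]'

```text
t: 10.08
tool_pos: [0.5677, 0.171, 0.1122]
orientation: [-2.156, -2.285, -0.0]
force: [0.3, 0.9, -0.4]
opening: 0.0496
gripper_force: 15.0
```

Call:
arm_command --deltas '[[[3, -1.2, 0, 0, 0, -3], [3, -1.2, 0, 0, 0, -3], [1.4, -0.8, 0, 0, 0, 0], [0.5, -0.5, 0, 0, 0, 0], [0, 0, 0, 0, 0, 0], [0, 0, -2, 0, 0, 0], [0, 0, -2, 0, 0, 0], [0, 0, -0.5, 0, 0, 0], [0, 0, 0, 0, 0, 0], [0, 0, 0, 0, 0, 0]]]'

```text
t: 10.92
tool_pos: [0.6446, 0.1355, 0.0671]
orientation: [-2.269, -2.172, 0.001]
force: [0.3, 0.3, -0.2]
opening: 0.0497
gripper_force: 15.0
```

Call:
arm_command --deltas '[[[1.1, 0, 0, 0, 0, 0], [0, 0, -0.5, 0, 0, 0], [0, 0, -0.5, 0, 0, 0], [0, 0, -0.3, 0, 0, 0], [0, 0, -0.1, 0, 0, 0], [0, 0, 0, 0, 0, 0], [0, 0, 0, 0, 0, 0]]]'

```text
t: 11.5
tool_pos: [0.6561, 0.1348, 0.0526]
orientation: [-2.27, -2.171, 0.0]
force: [-0.0, 0.2, -0.6]
opening: 0.0502
gripper_force: 15.0
```

Call:
arm_command --deltas '[[[0, 0, 0, 0, 0, 0], [0, 0, 0, 0, 0, 0], [0, 0, 0, 0, 0, 0], [0, 0, 0, 0, 0, 0], [0, 0, 0, 0, 0, 0], [0, 0, 0, 0, 0, 0]]]' --gripper 1

```text
t: 12.0
tool_pos: [0.6564, 0.1348, 0.0527]
orientation: [2.27, 2.172, 0.0]
force: [0.3, 1.0, 0.7]
opening: 0.0852
gripper_force: 0.0
```

Call:
arm_command --deltas '[[[0, 0, 2, 0, 0, 0], [0, 0, 3.5, 0, 0, 0], [0, 0, 4, 0, 0, 0], [0, 0, 4, 0, 0, 0], [0, 0, 4, 0, 0, 0], [0, 0, 2.5, 0, 0, 0], [-2, -2.7, 0, 0, 0, -3], [-2.3, -3.1, 0, 0, 0, -3], [-2.3, -3.1, 0, 0, 0, -3], [-2.3, -3.1, 0, 0, 0, -3], [-2.3, -3.1, 0, 0, 0, -3], [-2.3, -3.1, 0, 0, 0, -3]]]'

```text
t: 13.0
tool_pos: [0.5201, -0.0482, 0.2527]
orientation: [2.584, 1.787, 0.0]
force: [0.9, -1.3, -0.3]
opening: 0.0927
gripper_force: 0.0
```

Call:
arm_command --deltas '[[[-2.3, -3.1, 0, 0, 0, -3], [-2.3, -3.1, 0, 0, 0, -3], [-2.3, -3.1, 0, 0, 0, -3], [-2.3, -3.1, 0, 0, 0, -2.4], [-2.3, -3.1, 0, 0, 0, 0], [-2.3, -3, 0, 0, 0, 0], [-1.7, -2.4, 0, 0, 0, 0], [0, 0, 0, 0, 0, 0], [0, 0, 0, 0, 0, 0], [0, 0, 0, 0, 0, 0]]]'

```text
t: 13.83
tool_pos: [0.3666, -0.2559, 0.2527]
orientation: [2.748, 1.523, 0.001]
force: [0.2, 0.0, -0.1]
opening: 0.0929
gripper_force: 0.0
```

```bash
python3 - <<'E'
from h import *
s=monitor.read_state(); print(s['t'],s['tool_pos'],s['orientation'])
c=cam('wrist'); im=eyes.read_camera('wrist'); cv2.imwrite('pics/w3.png',im); print('pred cap px',proj(c,[.3656,-.2561,.14]))
ct=cam('top'); im=eyes.read_camera('top'); cv2.imwrite('pics/t3.png',im)
E
```

```text
13.8333 [ 0.36660274 -0.25593535  0.2527419 ] [2.74757125e+00 1.52326858e+00 8.84902213e-04]
pred cap px [260.24545254 187.46052937]
```

View pics/w3.png

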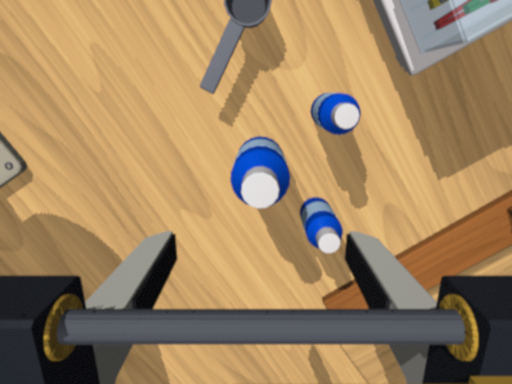

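The wrist view has the large bottle's cap at (260,187), exactly where my (0.366,-0.256) predicts it (260,187). The small ones at (345,113) and (322,225) stay clear of the finger line. I'll descend and grip.

Call:
arm_command --deltas '[[[0, 0, -3, 0, 0, 0], [0, 0, -3.5, 0, 0, 0], [0, 0, -3.5, 0, 0, 0], [0, 0, -3, 0, 0, 0], [0, 0, -2.5, 0, 0, 0], [0, 0, -2, 0, 0, 0], [0, 0, -1, 0, 0, 0], [0, 0, -0.4, 0, 0, 0], [0, 0, 0, 0, 0, 0], [0, 0, 0, 0, 0, 0]]]'

```text
t: 14.77
tool_pos: [0.3674, -0.2564, 0.0648]
orientation: [2.745, 1.525, 0.001]
force: [-0.2, -0.2, -0.1]
opening: 0.0931
gripper_force: 0.0
```

Call:
arm_command --deltas '[[[0, 0, 0, 0, 0, 0], [0, 0, 0, 0, 0, 0], [0, 0, 0, 0, 0, 0], [0, 0, 0, 0, 0, 0], [0, 0, 0, 0, 0, 0], [0, 0, 0, 0, 0, 0], [0, 0, 0, 0, 0, 0], [0, 0, 0, 0, 0, 0]]]' --gripper -1 --squeeze 20

```text
t: 15.43
tool_pos: [0.3664, -0.2562, 0.0638]
orientation: [2.747, 1.524, -0.0]
force: [-1.7, 1.4, 3.7]
opening: 0.0596
gripper_force: 20.0
```

Call:
arm_command --deltas '[[[0, 0, 0.8, 0, 0, 0], [0, 0, 1.7, 0, 0, 0], [0, 0, 2.5, 0, 0, 0], [0, 0, 3, 0, 0, 0], [0, 0, 3, 0, 0, 0], [0, 0, 3, 0, 0, 0], [0, 0, 2, 0, 0, 0], [0, 0, 0.5, 0, 0, 0], [1, 0.7, 0, 0, 0, 2], [2, 1.4, 0, 0, 0, 3], [2.5, 1.8, 0, 0, 0, 3], [2.5, 1.8, 0, 0, 0, 3]]]'

```text
t: 16.43
tool_pos: [0.4463, -0.1983, 0.2269]
orientation: [-2.586, -1.781, 0.002]
force: [1.0, -0.8, -4.6]
opening: 0.0596
gripper_force: 20.0
```

Call:
arm_command --deltas '[[[2.5, 1.8, 0, 0, 0, 3], [2.5, 1.8, 0, 0, 0, 3], [2.5, 1.8, 0, 0, 0, 3], [2.5, 1.8, 0, 0, 0, 3], [2.5, 1.8, 0, 0, 0, 3], [2.5, 1.7, 0, 0, 0, 3.4], [2.3, 1.5, 0, 0, 0, 0], [1.5, 1.1, 0, 0, 0, 0], [1.2, 0.7, 0, 0, 0, 0], [0, 0, 0, 0, 0, 0], [0, 0, 0, 0, 0, 0], [0, 0, 0, 0, 0, 0]]]'

```text
t: 17.43
tool_pos: [0.6454, -0.0593, 0.2269]
orientation: [-2.269, -2.17, 0.003]
force: [-0.3, 0.3, -4.7]
opening: 0.0594
gripper_force: 20.0
```

```bash
python3 - <<'E'
from h import *
s=monitor.read_state(); print(s['t'],s['tool_pos'],s['orientation'],s['force'])
im=eyes.read_camera('scene'); cv2.imwrite('pics/s4.png',cv2.resize(im[60:280,160:440],None,fx=2.5,fy=2.5))
E
```

```text
17.4333 [ 0.64536433 -0.05931414  0.22691806] [-2.26867477 -2.17008274  0.00298132] [-0.2542881   0.28864752 -4.73797171]
```

View pics/s4.png

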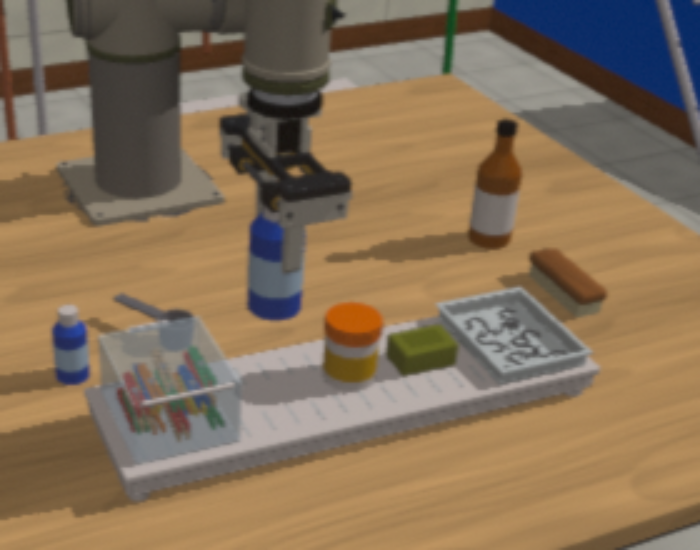

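The bottle hangs upright (crop px (275,265)), with the tub (352,340) and soap (422,348) in place. I'll lower it and release.

Call:
arm_command --deltas '[[[0.1, 0, -1, 0, 0, 0], [0, 0, -2, 0, 0, 0], [0, 0, -2.5, 0, 0, 0], [0, 0, -2.5, 0, 0, 0], [0, 0, -1.7, 0, 0, 0], [0, 0, -1, 0, 0, 0], [0, 0, -0.5, 0, 0, 0], [0, 0, -0.3, 0, 0, 0], [0, 0, -0.1, 0, 0, 0], [0, 0, 0, 0, 0, 0], [0, 0, 0, 0, 0, 0]]]'

```text
t: 18.4
tool_pos: [0.6483, -0.0594, 0.1142]
orientation: [2.269, 2.17, 0.002]
force: [0.4, 0.4, -4.7]
opening: 0.06
gripper_force: 20.0
```

Call:
arm_command --deltas '[[[0, 0, 0, 0, 0, 0], [0, 0, 0, 0, 0, 0], [0, 0, 0, 0, 0, 0], [0, 0, 0, 0, 0, 0], [0, 0, 0, 0, 0, 0], [0, 0, 0, 0, 0, 0]]]' --gripper 1

```text
t: 18.9
tool_pos: [0.6476, -0.0592, 0.1129]
orientation: [2.27, 2.171, 0.0]
force: [0.4, 0.0, -0.1]
opening: 0.0919
gripper_force: 0.0
```

Call:
arm_command --deltas '[[[0, 0, 2.5, 0, 0, 0], [0, 0, 3.5, 0, 0, 0], [0, 0, 4, 0, 0, 0], [0, 0, 3.5, 0, 0, 0], [0, 0, 2, 0, 0, 0], [-2.5, -0.5, 0, 0, 0, -5.7], [-2.8, -0.6, 0, 0, 0, -7], [-2.8, -0.6, 0, 0, 0, -7], [-2.8, -0.6, 0, 0, 0, -7], [-2.8, -0.6, 0, 0, 0, -7], [-2.8, -0.6, 0, 0, 0, -7], [-2.8, -0.6, 0, 0, 0, -7]]]'

```text
t: 19.9
tool_pos: [0.4531, -0.1003, 0.2676]
orientation: [2.957, 1.059, 0.0]
force: [-0.4, 0.3, 0.7]
opening: 0.0931
gripper_force: 0.0
```

Call:
arm_command --deltas '[[[-1, -0.2, -2, 0, 0, -7], [0, 0, -3, 0, 0, -2], [0, 0, -3, 0, 0, 0], [0, 0, -3, 0, 0, 0], [0, 0, -2, 0, 0, 0], [0, 0, 0, 0, 0, 0], [0, 0, 0, 0, 0, 0], [0, 0, 0, 0, 0, 0]]]'

```text
t: 20.57
tool_pos: [0.4453, -0.1025, 0.1393]
orientation: [3.028, 0.833, 0.003]
force: [0.1, 0.1, -0.6]
opening: 0.0929
gripper_force: 0.0
```

```bash
python3 - <<'E'
from h import *
s=monitor.read_state(); print(s['t'],s['tool_pos'],s['orientation'])
c=cam('wrist'); im=eyes.read_camera('wrist'); cv2.imwrite('pics/w5.png',im); print('pred cup px',proj(c,[.4447,-.1023,.036]),proj(c,[.4447-.101*np.cos(.54),-.1023-.101*np.sin(.54),.034]))
E
```

```text
20.5667 [ 0.44529391 -0.10247824  0.13933617] [3.02803931e+00 8.32802730e-01 2.57549753e-03]
pred cup px [259.53954893 190.2527408 ] [259.88322768 292.50633887]
```

View pics/w5.png

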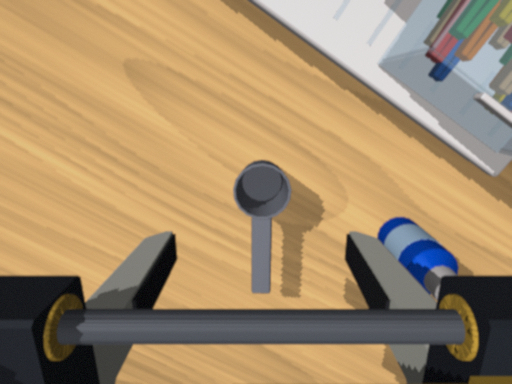

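The scoop cup's rim is at (262,189) and the handle end at (261,292), within 3 px of prediction and aligned with the tool. I'll descend and grip the cup across its sides, gently.

Call:
arm_command --deltas '[[[0, 0, -2, 0, 0, 0], [0, 0, -3, 0, 0, 0], [0, 0, -3, 0, 0, 0], [0, 0, -2.5, 0, 0, 0], [0, 0, -1.5, 0, 0, 0], [0, 0, -0.8, 0, 0, 0], [0, 0, -0.4, 0, 0, 0], [0, 0, 0, 0, 0, 0], [0, 0, 0, 0, 0, 0]]]'

```text
t: 21.37
tool_pos: [0.4458, -0.1026, 0.0072]
orientation: [3.028, 0.833, 0.003]
force: [-0.2, -1.1, 0.3]
opening: 0.093
gripper_force: 0.0
```

Call:
arm_command --deltas '[[[0, 0, 0, 0, 0, 0], [0, 0, 0, 0, 0, 0], [0, 0, 0, 0, 0, 0], [0, 0, 0, 0, 0, 0], [0, 0, 0, 0, 0, 0], [0, 0, 0, 0, 0, 0], [0, 0, 0, 0, 0, 0], [0, 0, 0, 0, 0, 0], [0, 0, 0, 0, 0, 0]]]' --gripper -1 --squeeze 10

```text
t: 22.12
tool_pos: [0.4444, -0.1022, 0.0057]
orientation: [-3.029, -0.833, 0.0]
force: [-1.1, 0.7, 0.3]
opening: 0.0491
gripper_force: 10.0
```

Call:
arm_command --deltas '[[[0, 0, 0.5, 0, 0, 0], [0, 0, 1, 0, 0, 0], [0, 0, 1.5, 0, 0, 0], [0, 0, 2, 0, 0, 0], [0, 0, 2.5, 0, 0, 0], [0, 0, 3, 0, 0, 0], [0, 0, 3, 0, 0, 0], [0, 0, 3, 0, 0, 0], [0, 0, 2.5, 0, 0, 0], [0, 0, 1.5, 0, 0, 0], [0, 0, 0, 0, 0, 0]]]'

```text
t: 23.03
tool_pos: [0.4466, -0.1029, 0.2161]
orientation: [3.025, 0.832, 0.01]
force: [-0.4, -0.3, -0.3]
opening: 0.0495
gripper_force: 10.0
```

```bash
python3 - <<'E'
from h import *
s=monitor.read_state(); print(s['t'],s['tool_pos'],s['opening'])
c=cam('top'); im=eyes.read_camera('top'); cv2.imwrite('pics/t6.png',im)
for f in('pics/t3.png','pics/t6.png'):
    hsv=cv2.cvtColor(cv2.imread(f),cv2.COLOR_BGR2HSV)
    for n,lo,hi,z in(('lid',(5,180,100),(14,255,255),.129),('soap',(22,110,40),(45,255,200),.079),('blue',(105,120,40),(130,255,255),.145)):
        m=cv2.inRange(hsv,lo,hi); m[:105]=0;m[190:]=0
        for k in cv2.findContours(m,cv2.RETR_EXTERNAL,cv2.CHAIN_APPROX_NONE)[0]:
            if cv2.contourArea(k)<40: continue
            P=np.array([ray(c,u,v,z)[:2] for u,v in k.reshape(-1,2)],np.float32)*1000; r=cv2.minAreaRect(P); print(f,n,np.round(r[0],1),np.round(r[1],1),round(r[2],1))
w=eyes.read_camera('wrist')
sc=eyes.read_camera('scene')[20:260,120:440]
cv2.imwrite('pics/c6.png',cv2.resize(np.hstack([cv2.resize(w,(400,300)),cv2.resize(sc,(400,300))]),(800,300)))
E
```

```text
23.0333 [ 0.44656116 -0.10290324  0.21606564] 0.049525616523802385
pics/t3.png lid [650.1  39.5] [61.8 61.8] 89.7
pics/t3.png soap [652.6 134.5] [72.9 50.8] 85.6
pics/t6.png lid [ 543.6 -431.2] [85.2 17.3] 1.8
pics/t6.png lid [650.1  39.5] [61.8 61.8] 89.7
pics/t6.png soap [652.3 133.9] [74.2 51.4] 85.6
pics/t6.png blue [647.3 -37.3] [40.6 13.7] 5.9
```

View pics/c6.png

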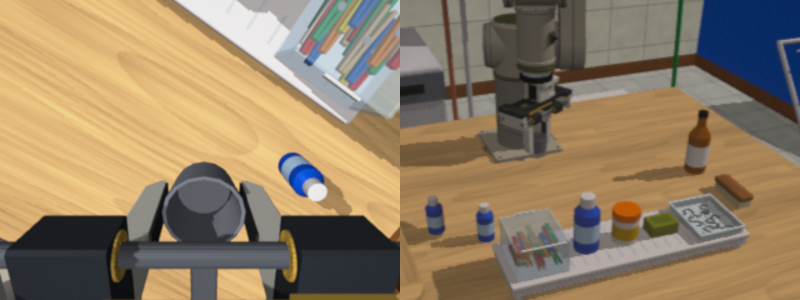

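The lid centre is at (0.650,0.0395), soap at (0.653,0.134) and bottle upright on the deck. The scoop is held, and I'll check its tilt by comparing predicted rim and base ellipses with the picture.

```bash
python3 - <<'E'
from h import *
s=monitor.read_state(); p=s['tool_pos']; c=cam('wrist'); w=eyes.read_camera('wrist'); cv2.imwrite('pics/w7.png',w)
zb=p[2]-.0057; a=np.linspace(0,6.28,40); yaw=np.radians(30.8)
for r,z,col in((.025,.036,(0,0,255)),(.021,0,(0,255,0)),(.0185,.0025,(255,0,0))):
    q=np.array([proj(c,[p[0]+r*np.cos(t),p[1]+r*np.sin(t),zb+z]) for t in a]); cv2.polylines(w,[q.round().astype(np.int32)],True,col,1)
    print(q.min(0),q.max(0))
d=np.array([np.cos(yaw),np.sin(yaw)]); n=np.array([-d[1],d[0]])
q=np.array([proj(c,[*(p[:2]-d*x+n*y),zb+.034]) for x,y in((.025,-.009),(.101,-.009),(.101,.009),(.025,.009))]); cv2.polylines(w,[q.round().astype(np.int32)],True,(255,255,0),1)
cv2.imwrite('pics/c7.png',cv2.resize(w[184:384,130:400],None,fx=2.6,fy=2.6,interpolation=cv2.INTER_CUBIC))
E
```

```text
[205.65164998 222.48580597] [314.21359239 318.53342691]
[222.865096   204.11749249] [297.29074758 272.13679651]
[226.86465374 209.99871264] [293.26648037 270.56676869]
```

View pics/c7.png

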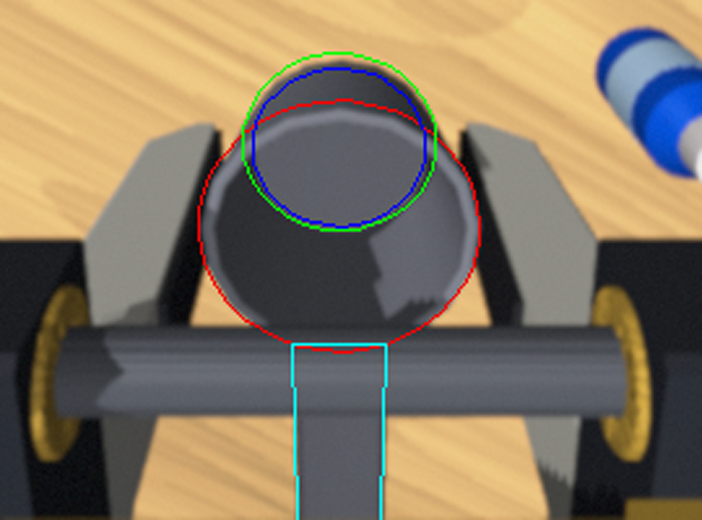

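The overlay matches: the scoop is level, about 2 mm towards its handle from the tool axis. I'll carry it over the tub and turn the handle to the front.

Call:
arm_command --deltas '[[[1, 0.7, 0, 0, 0, -3.4], [2, 1.4, 0, 0, 0, -4], [2.5, 1.7, 0, 0, 0, -4], [2.5, 1.7, 0, 0, 0, -4], [2.5, 1.7, 0, 0, 0, -4], [2.5, 1.7, 0, 0, 0, -4], [2.5, 1.7, 0, 0, 0, -4], [2.2, 1.5, 0, 0, 0, -4], [1.7, 1.2, 0, 0, 0, -2], [1.3, 0.9, 0, 0, 0, 0], [0, 0, 0, 0, 0, 0], [0, 0, 0, 0, 0, 0]]]'

```text
t: 24.23
tool_pos: [0.6505, 0.0402, 0.2082]
orientation: [3.141, -0.071, -0.006]
force: [-0.7, -1.2, -0.9]
opening: 0.0494
gripper_force: 10.0
```

Call:
arm_command --deltas '[[[0, 0, -1, 0, 0, 0], [0, 0, -2, 0, 0, 0], [0, 0, -1.5, 0, 0, 0], [0, 0, -0.5, 0, 0, 0], [0, 0, 0, 0, 0, 0], [0, 0, 0, 0, 0, 0], [0, 0, 0, 0, 0, 0]]]'

```text
t: 24.82
tool_pos: [0.6518, 0.0395, 0.1619]
orientation: [3.141, -0.073, 0.003]
force: [-0.1, 0.5, -0.8]
opening: 0.0499
gripper_force: 10.0
```

Call:
arm_command --deltas '[[[0, 0, -0.8, 0, 0, 0], [0, 0, -0.8, 0, 0, 0], [0, 0, -0.5, 0, 0, 0], [0, 0, -0.3, 0, 0, 0], [0, 0, -0.1, 0, 0, 0], [0, 0, 0, 0, 0, 0], [0, 0, 0, 0, 0, 0], [0, 0, 0, 0, 0, 0]]]'

```text
t: 25.48
tool_pos: [0.6515, 0.0398, 0.1358]
orientation: [-3.141, 0.073, -0.0]
force: [0.5, 0.6, 0.1]
opening: 0.0494
gripper_force: 10.0
```

Call:
arm_command --deltas '[[[0, 0, 0, 0, 0, 0], [0, 0, 0, 0, 0, 0], [0, 0, 0, 0, 0, 0], [0, 0, 0, 0, 0, 0], [0, 0, 0, 0, 0, 0], [0, 0, 0, 0, 0, 0]]]' --gripper 0.5

```text
t: 25.98
tool_pos: [0.6514, 0.0398, 0.1357]
orientation: [3.141, -0.072, 0.0]
force: [0.4, 0.2, 0.1]
opening: 0.0695
gripper_force: 0.0
```

Call:
arm_command --deltas '[[[0, 0, 0.7, 0, 0, 0], [0, 0, 1.5, 0, 0, 0], [0, 0, 2.5, 0, 0, 0], [0, 0, 3.5, 0, 0, 0], [0, 0, 3, 0, 0, 0], [-3, -3, 0, 0, 0, 0], [-3, -3, 0, 0, 0, 0], [-3, -3, 0, 0, 0, 0], [-3, -3, 0, 0, 0, 0], [-3, -3, 0, 0, 0, 0], [-3, -3, 0, 0, 0, 0], [0, 0, 0, 0, 0, 0]]]'

```text
t: 26.98
tool_pos: [0.4707, -0.1413, 0.2484]
orientation: [3.138, -0.08, -0.001]
force: [-1.1, -0.3, 0.7]
opening: 0.0698
gripper_force: 0.0
```

```bash
python3 - <<'E'
from h import *
s=monitor.read_state(); print(s['t'],s['tool_pos'],s['opening'],s['force'])
c=cam('top'); im=eyes.read_camera('top'); sc=eyes.read_camera('scene')
ct=np.array([.6513,.0385]);th=-.045;X=np.array([np.cos(th),np.sin(th)]);Y=np.array([-np.sin(th),np.cos(th)])
a=np.linspace(0,6.28,40)
def circ(img,c,x,y,r,z,col,o,f):
    q=np.array([proj(c,[*(ct+X*(x+r*np.cos(t))+Y*(y+r*np.sin(t))),z]) for t in a]); cv2.polylines(img,[((q-o+.5)*f).astype(np.int32)],True,col,1)
out=[]
for c,img,o,f in((cam('top'),im,(180,100),6),(cam('scene'),sc,(170,110),3)):
    k=cv2.resize(img[o[1]:o[1]+(90 if f==6 else 150),o[0]:o[0]+(110 if f==6 else 220)],None,fx=f,fy=f,interpolation=cv2.INTER_CUBIC)
    circ(k,c,0,0,.033,.129,(0,255,0),o,f); circ(k,c,0,0,.025,.165,(0,0,255),o,f); circ(k,c,0,-.098,.017,.185,(255,255,0),o,f); circ(k,c,-.09,0,.009,.163,(255,0,255),o,f)
    out.append(cv2.resize(k,(660,540)))
cv2.imwrite('pics/f8.png',cv2.resize(np.hstack(out),(800,330)))
E
```

```text
26.9833 [ 0.47072437 -0.14132179  0.24835613] 0.0698160391968295 [-1.06743548 -0.31055394  0.65559577]
```

View pics/f8.png

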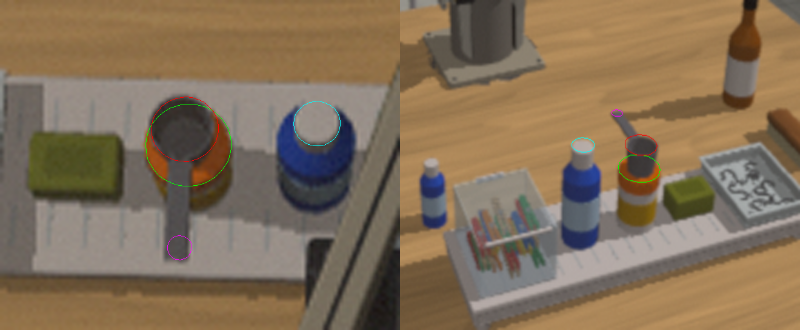

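The final view matches the predicted circles for the lid, scoop rim, handle tip and bottle cap, and everything stands level. I'm handing in.

```bash
python3 -c "
from h import *
print(ticket.close_job())"
```

```text
the job is handed in; nothing more can be done
None
```

I handed the job in at about 27 s with the shelf laid out: the tub mid-gap, the soap and softener bottle in the row on either side of it, and the scoop upright on the lid with its handle to the front; the final pictures matched, but no verdict came back.

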